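# Load the entry caddy for an evening out

### The arm

A 7-joint arm with a two-finger parallel gripper is mounted at the origin on the work surface. World frame = base frame: x ahead of the robot, y to its left, z up, the work surface at z = 0. Lengths are in mm, angles in rad, forces in N, time in s.
With the tool pointing down it reaches from about 400 to 850 mm from the base axis. Payload 6.9 kg.
Tool frame: the origin (TCP) lies between the finger pads; the fingertips stand 14 mm ahead of it and the grasp point (between the pads) lies 5 mm behind it; z points along the fingers, y is the line along which they close (so a half turn about z gives the same grasp; the last joint's range is limited). The gripper opens to 85 mm and grips with 20 to 120 N. Pads are 22 mm wide; open, the fingers measure 114 mm over their backs; the gripper's body (76 mm by 85 mm) begins 54 mm behind the grasp point. The pads swing forward as they close: fully open they stand 13 mm farther back than shut.
Start: joints at [1.232, 0.507, -0.238, 1.5, 0.126, 1.149, -0.155], TCP at [268.329, -564.457, 245.275] pointing down, gripper open.
Joint ranges: [-3.08, 3.08], [-0.24, 2.05], [-1.43, 1.35], [0, 2.5], [-1.52, 4.66], [0.17, 1.96], [-2.89, 2.89]. Speed limits (rad/s): [2.39, 2.39, 3.14, 3.14, 3.14, 3.14, 3.14].

### API

Orientations are given as a unit quaternion [w, x, y, z].
In Python, from rig import manip, optics gives the robot as it stands.
- The arm moves only by the tool carry_out, never from a script. Its arguments are lists of equal length, an entry for each row: "dp": the shift along the tool's x, y, z in cm, a list of three; "twist": the turn about the tool's z in degrees. A call has exactly 5 rows; each row shifts and turns the commanded pose from where the row before left it, along the tool's axes as they then stand; what a row does not reach is not made up. A row lasts 1/12 s, in which the tool goes at most 41.7 mm and 7.16 degrees, less where a joint would pass 70% of its speed; a pose out of reach is approached as far as the arm can. A call is refused whole if a number of a shift passes 4.17 or a number of a turn 7.16, either way. A call with a gripper value outside its range is refused whole. "claw" is the closure, from -1 (fully open) to 1 (shut), so that 0 is half open, set as the call begins (left out, the last holds). The fingers move at their own pace and stop on an object; "force" is the grip in N (left out, the last holds). Time passes only in rows, so rows that do not move let the fingers close, or fill a call up. It gives the time, the measured TCP pose, the force, the opening and the grip force at its end, in the units of the state.
- manip.sense(): the state, without advancing time (a new reading comes with each control period).
- optics.get_image(name): name is "scene" or "top" or "wrist"; returns (picture, depth): 384x512x3 uint8, red, green, blue; 384x512 float32, mm along the optical axis (not along the pixel's ray), 0 where there is no reading.
- optics.camera_params(name): a dict with "fovy" (degrees; the focal length in pixels is half the picture's height over the tangent of half this angle, whatever the lens; pixels are square), "cx", "cy" (the principal point, pixels), "T" (4x4, takes a point from camera to world coordinates); the wrist camera has in their place "mount" (4x4, takes a point from camera to tool coordinates, whose origin is the TCP and whose axes are the flange's). Camera axes: x right, y down, z forward; pixel columns grow to the right and rows downward; lengths in mm; the calibration is good to about 2 mm. A picture is of the moment at which its call begins: read the wrist's pose just before it. camera_params takes no time and is no camera call.
- manip.hand_in(): hands the job in; it is judged then, once.
The state is a dict: "time": time; "joints": joint angles; "dq": joint speeds; "tau": joint torques, N m; "tool_pos": TCP position; "tool_rot": TCP orientation; "contact_force": force on the tool from outside, world axes, zero at the start; "moment": the same for the moment, N m; "opening": finger opening in mm; "grip_force": force on a finger pad.
Only numpy, scipy, OpenCV 4.12 (cv2) and the standard library are available. Lean on these libraries where they do the work, as an engineer would, in place of code of your own. Each camera call takes 0.05 s, during which the arm holds its last target. There are 200 camera calls.

### The job

Load the plywood caddy on the entry shelf: set the headlamp (lens up), the small white charging cube and the short black remote (both still top side up) each flat in the recess cut to its shape and size, and put the key ring over the wooden post so that it lies down around it. Set things down rather than dropping them, and leave the long TV remote and the large white charger lying where they are.

Things in the scene. Friction and masses are not known exactly. Their poses are not given: they have to be found in the camera images.
- headlamp: Headlamp unit without strap: yellow rounded plastic box 60 mm (x) x 42 mm (y) with a thin black foot and a black round lens 32 mm across on top; 28 mm high, 34 mm with the lens; flat sides 8 to 28 mm up; about 80 g. Lies lens up. Loose. Origin: centre of the underside, z up.
- cube: Small charging cube: white plastic, 30 x 30 x 30 mm, two dark sockets on top; about 60 g. Loose. Origin: centre of the underside, axes along its sides, z up.
- short_remote: Short remote: black plastic, 100 mm (x) x 36 mm (y) x 18 mm, grey buttons on top; about 50 g. Loose. Origin: centre of the underside, z up.
- keys: Key ring, lying flat, one rigid piece: steel ring 48 mm outside and 38 mm inside diameter, 5 mm thick; on its +x side a dark wooden fob 18 mm wide (y) and 14 mm high, from 21 to 67 mm from the ring's centre (grip at 42 mm); on its -x side a small flat brass key, 3 mm thick, reaching 57 mm from the centre; about 60 g. Loose. Origin: centre of the ring, on its underside, z up.
- recess_wide: Fixed plywood insert, 126 (x) x 86 (y) x 12 mm, one of four side by side in any order, 90 mm apart along y, in a fixed low caddy tray. Origin: centre of its underside, 6 mm above the table, z up. Central rectangular recess, grey-lined, 76 mm along x and 58 mm along y, 6 mm deep: its floor is 6 mm and its rim 12 mm above the origin. Fits the headlamp (its long side along x).
- recess_square: Fixed plywood insert, 126 (x) x 86 (y) x 12 mm, one of four side by side in any order, 90 mm apart along y, in a fixed low caddy tray. Origin: centre of its underside, 6 mm above the table, z up. Central rectangular recess, grey-lined, 46 mm along x and 46 mm along y, 6 mm deep: its floor is 6 mm and its rim 12 mm above the origin. Fits the small charging cube.
- recess_long: Fixed plywood insert, 126 (x) x 86 (y) x 12 mm, one of four side by side in any order, 90 mm apart along y, in a fixed low caddy tray. Origin: centre of its underside, 6 mm above the table, z up. Central rectangular recess, grey-lined, 116 mm along x and 52 mm along y, 6 mm deep: its floor is 6 mm and its rim 12 mm above the origin. Fits the short remote (its length along x).
- post: Fixed plywood insert, 126 (x) x 86 (y) x 6 mm, one of four side by side in any order, 90 mm apart along y, in a fixed low caddy tray. Origin: centre of its underside, 6 mm above the table, z up. Flat, no recess; an upright wooden post 12 mm in diameter at its centre rises from 6 to 34 mm above the origin.
- tv_remote: Look-alike that stays: long TV remote, black plastic, 150 mm (x) x 42 mm (y) x 19 mm, many grey buttons; loose. Origin: centre of the underside, z up.
- big_charger: Look-alike that stays: large charger, white plastic, 62 x 62 x 30 mm, two dark sockets on top; loose. Origin: centre of the underside, z up.
Mind the look-alikes: they are no part of the job. Of the things that look like the headlamp, the smallest one is meant.

How it is judged:
By the outcome, as a careful person would: the job done as asked, in the order asked, and still so for the second after the job is handed in, with the robot touching nothing.
It also fails if it takes over 118 s, if anything falls off the work surface, if the arm or the gripper's body presses on something with over 40 N, if the wrist force passes 120 N, or if a joint passes its speed limit or range.

## Working session

There is one attempt and no reset: what is moved stays moved. The work goes in short steps, Python scripts to look and compute and a tool call to move; the robot and the scene stay as the last step left them, time stands still between calls to the robot, and variables do not carry over. Pictures are saved under pics/ and viewed, at most 14 in all, crops included, and the job is handed in when it is done.

Besides the shell and the picture viewer there is one more tool, called as name([rows], argument=value, ...), one row to a line, values as JSON. carry_out: Moves the arm, as the interface text tells. Its arguments: {"type":"object","properties":{"dp":{"type":"array","items":{"type":"array","items":{"type":"number"}}},"twist":{"type":"array","items":{"type":"number"}},"claw":{"type":"number"},"force":{"type":"number"}},"required":["dp","twist"]}

```bash
ls; mkdir -p pics
cat > h.py <<'E'
import numpy as np,cv2
from rig import manip,optics
from scipy.spatial.transform import Rotation as R
def tool():
    s=manip.sense();T=np.eye(4);q=s['tool_rot'];T[:3,:3]=R.from_quat([q[1],q[2],q[3],q[0]]).as_matrix();T[:3,3]=s['tool_pos'];return T
def grab(n):
    T=tool();im,d=optics.get_image(n);p=optics.camera_params(n)
    M=T@np.array(p['mount']) if n=='wrist' else np.array(p['T'])
    return im,d,(192/np.tan(np.radians(p['fovy'])/2),p['cx'],p['cy'],M)
def ray(c,uv,z):
    f,cx,cy,M=c;uv=np.atleast_2d(uv).astype(float)
    v=np.c_[(uv[:,0]-cx)/f,(uv[:,1]-cy)/f,np.ones(len(uv))]@M[:3,:3].T
    o=M[:3,3];return o+v*((z-o[2])/v[:,2])[:,None]
def cloud(c,d):
    f,cx,cy,M=c;v,u=np.mgrid[:d.shape[0],:d.shape[1]]
    P=np.stack([(u-cx)/f*d,(v-cy)/f*d,d],-1);return P@M[:3,:3].T+M[:3,3]
E
python3 - <<'E'
from h import *
s=manip.sense();print(s)
for n in('scene','top','wrist'):
    im,d,c=grab(n);print(n,c);cv2.imwrite(f'pics/{n}0.png',im[:,:,::-1]);np.savez(f'{n}0.npz',im=im,d=d,f=c[0],cx=c[1],cy=c[2],M=c[3])
E
```

```text
pics
{'time': 0.0, 'joints': array([ 1.23248579,  0.50832753, -0.23750938,  1.50112877,  0.12568513,
        1.14891376, -0.15479082]), 'dq': array([ 0.00095559,  0.00086703, -0.00125895, -0.00146232, -0.00081237,
       -0.0003302 , -0.00092266]), 'tau': array([-3.84145269e-04, -6.20603228e+01, -2.18604684e+00, -2.49658352e+01,
        1.28616698e-02,  1.19100278e-02, -1.83386213e-06]), 'tool_pos': array([ 268.08399735, -564.05166241,  244.43692326]), 'tool_rot': array([-8.69900930e-04,  9.75478791e-01,  2.20091630e-01, -2.11926799e-04]), 'contact_force': array([-0.22914315,  0.03556612, -0.68497319]), 'moment': array([-0.01575522,  0.01594828, -0.00510721]), 'grip_force': 0.0, 'opening': 85.16983446093583}
scene (np.float64(487.3046224235357), 252.69872443325568, 178.85112619312437, array([[ 2.16158159e-01,  6.45514868e-01, -7.32520447e-01,
         1.38971724e+03],
       [ 9.76355835e-01, -1.44618273e-01,  1.60669966e-01,
        -2.02272421e+02],
       [-2.22099036e-03, -7.49930737e-01, -6.61512627e-01,
         9.21542672e+02],
       [ 0.00000000e+00,  0.00000000e+00,  0.0000
[... 174 characters left out ...]
       3.04508666e+02],
       [-9.99711583e-01,  2.29932530e-02,  6.93258655e-03,
         1.08407375e+01],
       [-9.61722743e-03, -1.18785865e-01, -9.92873319e-01,
         1.08212783e+03],
       [ 0.00000000e+00,  0.00000000e+00,  0.00000000e+00,
         1.00000000e+00]]))
wrist (np.float64(307.67474339181047), 256.5306920404604, 191.24676599869798, array([[ 4.29003764e-01, -8.61323121e-01, -2.72173202e-01,
         3.38001217e+02],
       [-9.03302148e-01, -4.09399777e-01, -1.28207069e-01,
        -5.32191030e+02],
       [-9.99936023e-04,  3.00855953e-01, -9.53669070e-01,
         3.72987614e+02],
       [ 0.00000000e+00,  0.00000000e+00,  0.00000000e+00,
         1.00000000e+00]]))
```

View pics/top0.png

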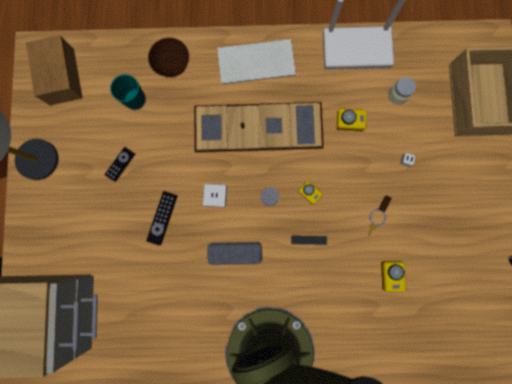

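View pics/scene0.png

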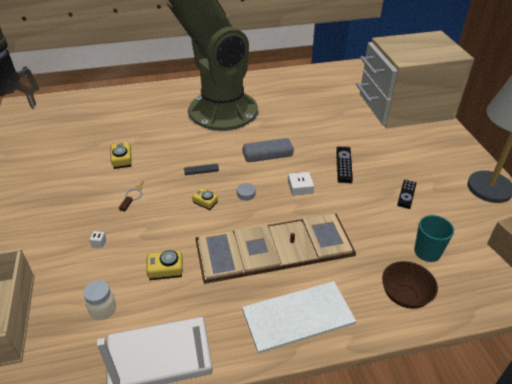

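Top view candidates:
- **Yellow lamps:** (351,120), (311,192) and (394,276). The smallest, at (311,192), is meant.
- **White blocks:** (409,159) small, (214,195) large.
- **Black remotes:** (120,164) short with buttons, (162,218) long, and (308,240), which looks like a plain bar.
- **Key ring:** (380,214).
- **Caddy, left to right:** wide at 211, post at 242, square at 273, long at 305.

Next I'll measure them coarsely and check the candidates in one crop montage.

Run:
```python
from h import *
z=np.load('top0.npz');im=z['im'];d=z['d'];c=(float(z['f']),float(z['cx']),float(z['cy']),z['M'])
P=cloud(c,d);hsv=cv2.cvtColor(im,cv2.COLOR_RGB2HSV)
H,S,V=[hsv[...,i].astype(int) for i in range(3)]
def rep(name,m,box,h):
    m=m.astype(np.uint8).copy();k=np.zeros_like(m);u0,v0,u1,v1=box;k[v0:v1,u0:u1]=1;m*=k
    cs,_=cv2.findContours(m,cv2.RETR_EXTERNAL,cv2.CHAIN_APPROX_NONE);q=max(cs,key=cv2.contourArea)[:,0]
    w=ray(c,q,h)[:,:2].astype(np.float32);r=cv2.minAreaRect(w)
    print(name,np.round(r[0],1),np.round(r[1],1),round(r[2],1),'zmed',np.round(np.percentile(P[...,2][m>0],[10,50,90]),1))
ye=(H>18)&(H<35)&(S>170)&(V>120)
for n,b in dict(l1=(325,95,380,140),l2=(290,175,330,212),l3=(370,250,420,300)).items(): rep(n,ye,b,28)
wh=(S<60)&(V>120)
rep('cube',wh,(395,148,420,172),30);rep('big',wh,(195,175,235,215),30)
bl=(V<75)
rep('sr',bl,(100,140,140,188),18);rep('tv',bl,(140,185,185,250),19);rep('bar',bl,(285,230,335,250),18)
gr=(S<90)&(V<140)
rep('wide',gr,(196,105,232,150),12);rep('sq',gr,(258,105,288,146),12);rep('long',gr,(292,98,320,150),12);rep('post',bl,(234,115,250,135),40)
rep('fob',bl,(375,190,396,213),14)
big=[cv2.resize(im[v-28:v+28,u-28:u+28],(260,260),interpolation=cv2.INTER_CUBIC) for u,v in((351,120),(311,192),(394,276),(409,159),(120,164),(380,214))]
cv2.imwrite('pics/m.png',np.vstack([np.hstack(big[:3]),np.hstack(big[3:])])[...,::-1])
```

```text
l1 [ 642.2 -248.8] [83.3 58.6] 85.4 zmed [33.4 37.7 40.8]
l2 [ 432.6 -123. ] [60.8 45.9] 43.6 zmed [12.8 27.1 30.5]
l3 [ 198.2 -342.6] [56.7 84.1] 86.5 zmed [33.8 37.5 40.4]
cube [ 520.5 -402.4] [29.5 32.1] 72.6 zmed [27.3 29.7 32.8]
big [431.3 143.3] [63.9 61.7] 88.7 zmed [27.  30.1 32.5]
sr [528.1 414.7] [38.  97.2] 55.7 zmed [14.3 17.6 20.3]
tv [372.4 293.3] [ 42.7 146.1] 71.7 zmed [16.2 19.  21.5]
bar [ 302.5 -115. ] [91.5 19.3] 88.7 zmed [11.7 14.  16.5]
wide [631.5 154. ] [58.1 77.4] 89.4 zmed [ 9.7 12.6 15.3]
sq [631.7 -26.9] [49.1 44.6] 88.6 zmed [10.3 12.6 15. ]
long [ 632.6 -117.4] [117.2  53. ] 0.4 zmed [10.4 12.8 15.5]
post [626.8  62.7] [ 5.6 11.6] 89.0 zmed [29.9 40.1 41.8]
fob [ 399.  -331.9] [17.3 43.6] 60.5 zmed [10.3 13.7 16.6]
```

View pics/m.png

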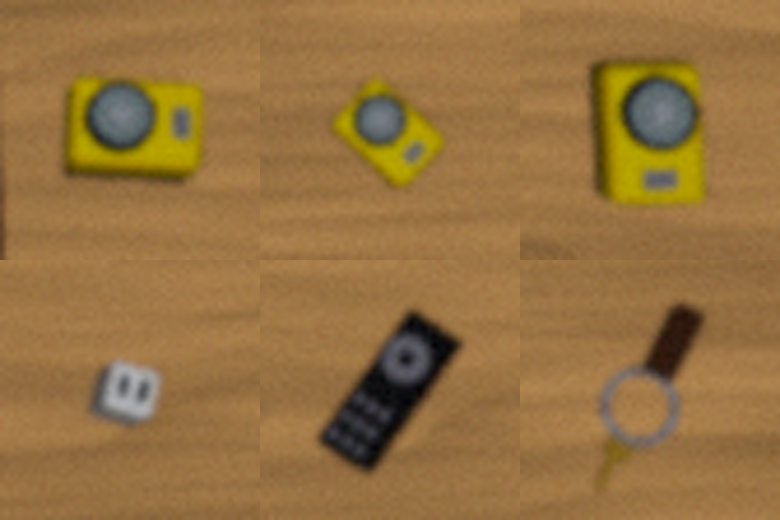

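Crops confirm them: the middle lamp is the small one (about 60x46 mm), the white block is 30 mm, and the remote is 97x38 mm with buttons. Now a small planner that prints move numbers for me to write.

```bash
cat > plan.py <<'E'
import sys,json
from h import *
# goto x y z psi (repeatable); psi = world angle of tool x, z down
def plan(way,step=38.,tw=6.8):
    T=tool();p=T[:3,3].copy();a=np.degrees(np.arctan2(T[1,0],T[0,0]))
    print('t',round(manip.sense()['time'],2),'at',p.round(1),round(a,1))
    dps=[];tws=[]
    for w in way:
        g=np.array(w[:3]);st=w[4] if len(w)>4 else step
        da=(w[3]-a+180)%360-180 if len(w)<6 else w[3]-a
        n=int(max(np.ceil(np.linalg.norm(g-p)/st),np.ceil(abs(da)/tw),1))
        for i in range(n):
            k=n-i;d=(g-p)/k;t=round(-((w[3]-a+180)%360-180)/k,1)
            c,s=np.cos(np.radians(a)),np.sin(np.radians(a))
            l=np.round(np.array([c*d[0]+s*d[1],s*d[0]-c*d[1],-d[2]])/10,2)
            dps.append(l.tolist());tws.append(t)
            p=p+10*np.array([c*l[0]+s*l[1],s*l[0]-c*l[1],-l[2]]);a-=t
    while len(dps)%5: dps.append([0,0,0]);tws.append(0)
    for i in range(0,len(dps),5): print(json.dumps(dps[i:i+5]),tws[i:i+5])
if __name__=='__main__': plan([list(map(float,a.split(','))) for a in sys.argv[1:]])
E
python3 plan.py 432,-123,200,44
```

```text
t 0.15 at [ 268.2 -564.1  244.6] 25.4
[[2.6, -2.52, 0.34], [2.66, -2.46, 0.34], [2.71, -2.39, 0.34], [2.77, -2.33, 0.34], [2.83, -2.26, 0.34]] [np.float64(-1.4), np.float64(-1.4), np.float64(-1.4), np.float64(-1.4), np.float64(-1.4)]
[[2.88, -2.19, 0.35], [2.94, -2.12, 0.34], [2.99, -2.04, 0.35], [3.04, -1.97, 0.34], [3.09, -1.88, 0.35]] [np.float64(-1.4), np.float64(-1.5), np.float64(-1.4), np.float64(-1.5), np.float64(-1.4)]
[[3.14, -1.81, 0.34], [3.18, -1.73, 0.35], [3.22, -1.64, 0.34], [0, 0, 0], [0, 0, 0]] [np.float64(-1.5), np.float64(-1.4), np.float64(-1.5), 0, 0]
```

carry_out([
  [2.6, -2.5, 0.3],
  [2.7, -2.5, 0.3],
  [2.7, -2.4, 0.4],
  [2.8, -2.3, 0.3],
  [2.8, -2.3, 0.3],
], twist=[-1.4, -1.4, -1.4, -1.4, -1.4])

```text
time: 0.57
tool_pos: [331.6, -392.6, 228.9]
tool_rot: [-0.0, 0.96, 0.28, -0.0]
contact_force: [0.7, -0.2, -0.6]
opening: 85.2
grip_force: 0.0
```

carry_out([
  [2.9, -2.2, 0.4],
  [2.9, -2.1, 0.3],
  [3.0, -2.0, 0.4],
  [3.0, -2.0, 0.3],
  [3.1, -1.9, 0.4],
], twist=[-1.4, -1.5, -1.4, -1.5, -1.4])

```text
time: 0.98
tool_pos: [394.2, -223.3, 211.2]
tool_rot: [0.0, 0.941, 0.339, -0.0]
contact_force: [0.5, -0.6, 0.0]
opening: 85.5
grip_force: 0.0
```

carry_out([
  [3.1, -1.8, 0.3],
  [3.2, -1.7, 0.4],
  [3.2, -1.6, 0.3],
  [0, 0, 0],
  [0, 0, 0],
], twist=[-1.5, -1.4, -1.5, 0, 0])

```text
time: 1.4
tool_pos: [432.7, -121.9, 201.2]
tool_rot: [-0.0, 0.926, 0.377, 0.0]
contact_force: [-0.5, -0.6, -0.0]
opening: 85.6
grip_force: 0.0
```

```bash
cat > look.py <<'E'
import sys
from h import *
# look name h x y r : contour of mask near world (x,y) at height h, minAreaRect in world mm
name,h,x,y,r=sys.argv[1],*map(float,sys.argv[2:6]);pic=sys.argv[6]
im,d,c=grab('wrist');P=cloud(c,d);hsv=cv2.cvtColor(im,cv2.COLOR_RGB2HSV);H,S,V=[hsv[...,i].astype(int) for i in range(3)]
m={'ye':(H>18)&(H<35)&(S>170)&(V>120),'wh':(S<60)&(V>120),'bl':V<75,'gr':(S<90)&(V<140)}[name]
m=m&(np.hypot(P[...,0]-x,P[...,1]-y)<r)&(P[...,2]>h-6)
m=m.astype(np.uint8)
cs,_=cv2.findContours(m,cv2.RETR_EXTERNAL,cv2.CHAIN_APPROX_NONE);q=max(cs,key=cv2.contourArea)[:,0]
b=cv2.minAreaRect(ray(c,q,h)[:,:2].astype(np.float32));print(np.round(b[0],1),np.round(b[1],1),round(b[2],1),'z',np.round(np.percentile(P[...,2][m>0],[5,50,95]),1))
o=im[...,::-1].copy();cv2.drawContours(o,[q[:,None]],-1,(0,0,255),1);cv2.imwrite(f'pics/{pic}.png',o)
E
python3 look.py ye 28 432 -123 55 w1
```

```text
[ 434.8 -125.4] [58.3 41.3] 45.7 z [25.  27.5 28.9]
```

View pics/w1.png

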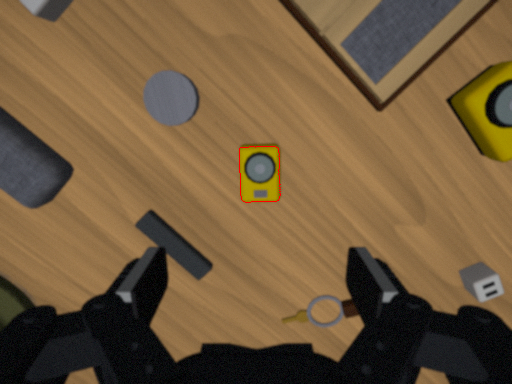

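The wrist view shows the small headlamp cleanly outlined at (260,174), with nothing near it. Descending.

```bash
python3 plan.py 435,-125.4,60,45.7 435,-125.4,20,45.7,15
```

```text
t 1.45 at [ 432.1 -123.7  201.1] 44.1
[[0.02, 0.08, 3.53], [0.02, 0.08, 3.53], [0.02, 0.08, 3.53], [0.02, 0.09, 3.52], [0.0, -0.0, 1.33]] [np.float64(-0.4), np.float64(-0.4), np.float64(-0.4), np.float64(-0.4), np.float64(0.0)]
[[0.0, -0.0, 1.34], [0.0, -0.0, 1.33], [0, 0, 0], [0, 0, 0], [0, 0, 0]] [np.float64(0.0), np.float64(0.0), 0, 0, 0]
```

carry_out([
  [0.02, 0.08, 3.5],
  [0.02, 0.08, 3.5],
  [0.02, 0.08, 3.5],
  [0.02, 0.1, 3.5],
  [0, 0, 1.4],
], twist=[-0.4, -0.4, -0.4, -0.4, 0])

```text
time: 1.87
tool_pos: [432.9, -127.5, 43.8]
tool_rot: [-0.001, 0.922, 0.386, -0.002]
contact_force: [-0.5, 0.0, -0.1]
opening: 85.4
grip_force: 0.0
```

carry_out([
  [0, 0, 1.4],
  [0, 0, 1.3],
  [0, 0, 0],
  [0, 0, 0],
  [0, 0, 0],
], twist=[0, 0, 0, 0, 0])

```text
time: 2.28
tool_pos: [435.2, -126.8, 20.8]
tool_rot: [0.0, 0.922, 0.387, 0.0]
contact_force: [0.7, -0.2, -0.3]
opening: 85.4
grip_force: 0.0
```

carry_out([
  [0, 0, 0],
  [0, 0, 0],
  [0, 0, 0],
  [0, 0, 0],
  [0, 0, 0],
], twist=[0, 0, 0, 0, 0], claw=1, force=30)

```text
time: 2.7
tool_pos: [435.4, -126.0, 20.9]
tool_rot: [0.0, 0.922, 0.388, 0.0]
contact_force: [-0.9, -0.7, 5.5]
opening: 41.5
grip_force: 30.1
```

carry_out([
  [0, 0, 0],
  [0, 0, 0],
  [0, 0, 0],
  [0, 0, 0],
  [0, 0, 0],
], twist=[0, 0, 0, 0, 0])

```text
time: 3.12
tool_pos: [435.4, -126.0, 20.9]
tool_rot: [0.0, 0.922, 0.388, 0.0]
contact_force: [-1.0, 0.6, 5.8]
opening: 41.5
grip_force: 30.1
```

```bash
python3 - <<'E'
from h import *
im,d,c=grab('wrist');cv2.imwrite('pics/w2.png',im[...,::-1]);P=cloud(c,d)
T=np.linalg.inv(tool());print('tips z min in tool by region')
Q=P@T[:3,:3].T+T[:3,3];m=(d>0)&(np.abs(Q[...,0])<14)&(np.abs(Q[...,1])>22)&(np.abs(Q[...,1])<45)
print(np.percentile(Q[...,2][m],[50,80,90,95,99]))
E
python3 plan.py 435,-125.4,100,45.7 630,153,110,0
```

```text
tips z min in tool by region
[-38.40081708  -0.336607    20.83376417  21.26824875  21.86144841]
t 3.17 at [ 435.4 -126.    20.9] 45.6
[[0.0, -0.02, -2.64], [0.01, -0.03, -2.63], [0.0, -0.02, -2.64], [3.73, -0.61, -0.11], [3.66, -0.94, -0.11]] [np.float64(-0.0), np.float64(-0.0), np.float64(-0.1), np.float64(5.1), np.float64(5.1)]
[[3.56, -1.26, -0.11], [3.44, -1.57, -0.11], [3.28, -1.87, -0.11], [3.1, -2.15, -0.11], [2.9, -2.42, -0.11]] [np.float64(5.1), np.float64(5.1), np.float64(5.1), np.float64(5.1), np.float64(5.0)]
[[2.68, -2.66, -0.11], [2.43, -2.89, -0.12], [0, 0, 0], [0, 0, 0], [0, 0, 0]] [np.float64(5.1), np.float64(5.0), 0, 0, 0]
```

View pics/w2.png

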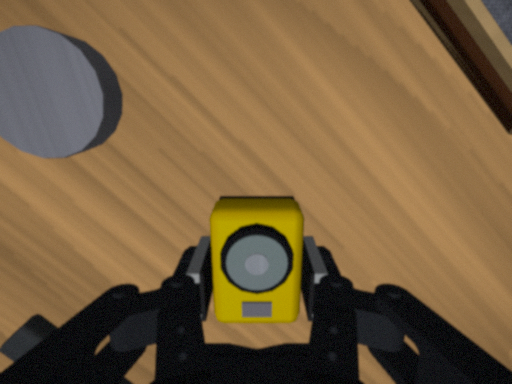

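Lamp held squarely between the pads at (257,262). Lift and carry to the caddy.

carry_out([
  [0, 0, -3.0],
  [0, 0, -3.0],
  [0, 0, -3.0],
  [3.7, -0.6, -0.4],
  [3.7, -0.9, -0.4],
], twist=[0, 0, 0, 5.1, 5.1])

```text
time: 3.58
tool_pos: [479.1, -67.5, 120.2]
tool_rot: [0.001, 0.954, 0.298, 0.001]
contact_force: [1.5, 0.2, -0.8]
opening: 41.2
grip_force: 31.5
```

carry_out([
  [3.6, -1.3, -0.1],
  [3.4, -1.6, -0.1],
  [3.3, -1.9, -0.1],
  [3.1, -2.2, -0.1],
  [2.9, -2.4, -0.1],
], twist=[5.1, 5.1, 5.1, 5.1, 5.0])

```text
time: 4.0
tool_pos: [587.7, 93.3, 123.5]
tool_rot: [-0.0, 0.996, 0.085, -0.0]
contact_force: [0.8, -1.1, -0.3]
opening: 41.5
grip_force: 31.5
```

carry_out([
  [2.7, -2.7, -0.1],
  [2.4, -2.9, -0.1],
  [0, 0, 0],
  [0, 0, 0],
  [0, 0, 0],
], twist=[5.1, 5.0, 0, 0, 0])

```text
time: 4.42
tool_pos: [629.8, 153.2, 124.8]
tool_rot: [0.001, 1.0, 0.0, -0.001]
contact_force: [0.1, -1.4, -0.5]
opening: 41.5
grip_force: 31.5
```

```bash
python3 - <<'E'
from h import *
im,d,c=grab('wrist');cv2.imwrite('pics/w3.png',im[...,::-1]);P=cloud(c,d)
np.savez('w3.npz',im=im,d=d,f=c[0],cx=c[1],cy=c[2],M=c[3])
s=manip.sense();print(s['opening'],s['grip_force'],s['contact_force'])
E
python3 plan.py 630,153,33,0,20
```

```text
41.19929779405784 31.464260816574097 [-0.33540648 -0.99057063 -0.487359  ]
t 4.47 at [629.8 152.2 125. ] -0.1
[[0.0, -0.02, 1.84], [0.01, -0.02, 1.84], [0.0, -0.01, 1.84], [0.01, -0.02, 1.84], [0.0, -0.01, 1.84]] [np.float64(-0.0), np.float64(-0.0), np.float64(-0.0), np.float64(-0.0), np.float64(-0.1)]
```

View pics/w3.png

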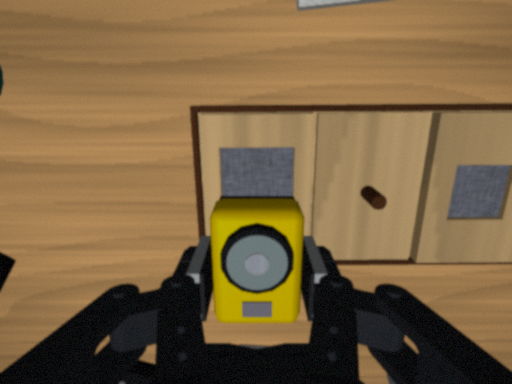

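Lamp is over the wide recess (gray at 220–295, 148–196), the post base is near (367,188), and the square recess is at (479,192). Refining the caddy position from this view.

Run:
```python
from h import *
z=np.load('w3.npz');im=z['im'];d=z['d'];c=(float(z['f']),float(z['cx']),float(z['cy']),z['M']);P=cloud(c,d)
hsv=cv2.cvtColor(im,cv2.COLOR_RGB2HSV);S=hsv[...,1].astype(int);V=hsv[...,2].astype(int)
g=((S<90)&(V>50)).astype(np.uint8)
for n,(a,b,e,f) in dict(wide=(205,130,310,194),sq=(440,150,511,230)).items():
    ys,xs=np.nonzero(g[b:f,a:e]);u0,u1=np.percentile(xs,[1,99])+a;v0,v1=np.percentile(ys,[1,99])+b
    print(n,u0,u1,v0,v1,'rim:',ray(c,[[u0,v0],[u1,v0],[(u0+u1)/2,v1]],18).round(1)[:,:2].tolist(),'floor',ray(c,[[u0,v0],[u1,v0],[(u0+u1)/2,v1]],12).round(1)[:,:2].tolist())
k=((V<70)&(np.mgrid[:384,:512][1]>350)&(np.mgrid[:384,:512][1]<395)&(np.mgrid[:384,:512][0]>180)&(np.mgrid[:384,:512][0]<212))
ys,xs=np.nonzero(k);print('post px',xs.min(),xs.max(),ys.min(),ys.max(),'top z',np.percentile(P[...,2][k],[5,50,95]).round(1), P[k][P[k][:,2]>36].mean(0).round(1))
print('wall',P[102:112,380].round(1)[:,[0,2]].tolist(),P[255:268,380].round(1)[:,[0,2]].tolist())
```

```text
wide 221.0 293.0 147.0 193.0 rim: [[668.3, 179.3], [668.3, 124.1], [631.3, 151.7]] floor [[667.4, 180.0], [667.3, 123.3], [629.3, 151.6]]
sq 449.0 508.0 164.0 217.0 rim: [[654.9, 1.7], [654.9, -44.4], [610.3, -31.0]] floor [[653.6, -2.1], [653.5, -49.4], [607.8, -35.7]]
post px 361 384 187 207 top z [18.3 36.1 40.6] [633.1  64.4  42.2]
wall [[701.0, -0.9], [700.2, -0.0], [699.5, 2.0], [699.1, 11.9], [698.4, 12.0], [697.6, 11.7], [696.9, 12.6], [696.2, 11.8], [695.4, 11.5], [694.7, 10.9]] [[571.8, 12.0], [570.8, 11.9], [569.6, 11.6], [569.4, 13.0], [568.1, 12.4], [566.1, 10.7], [566.1, 12.5], [565.2, 12.5], [564.1, 12.3], [562.3, 11.1], [554.8, 0.2], [553.2, -0.6], [552.7, 0.4]]
```

carry_out([
  [0.03, 0.0, 2.0],
  [0, 0, 2.0],
  [0, 0, 1.8],
  [0, 0, 1.4],
  [0, 0, 0.9],
], twist=[0, 0, 0, 0, 0])

```text
time: 4.88
tool_pos: [629.6, 151.2, 42.9]
tool_rot: [0.001, 1.0, -0.002, -0.001]
contact_force: [0.6, -0.7, -1.2]
opening: 41.3
grip_force: 31.5
```

carry_out([
  [0, 0, 0.5],
  [0, 0, 0.3],
  [0, 0, 0.2],
  [0, 0, 0],
  [0, 0, 0],
], twist=[0, 0, 0, 0, 0])

```text
time: 5.3
tool_pos: [631.2, 153.7, 35.0]
tool_rot: [-0.0, 1.0, -0.001, 0.001]
contact_force: [-0.1, 0.6, -1.5]
opening: 41.2
grip_force: 31.5
```

carry_out([
  [0, 0, 0.1],
  [0, 0, 0.05],
  [0, 0, 0],
  [0, 0, 0],
  [0, 0, 0],
], twist=[0, 0, 0, 0, 0])

```text
time: 5.72
tool_pos: [630.9, 153.8, 33.1]
tool_rot: [-0.0, 1.0, -0.001, 0.0]
contact_force: [0.1, 0.2, 0.7]
opening: 41.4
grip_force: 31.6
```

carry_out([
  [0, 0, 0.05],
  [0, 0, 0],
  [0, 0, 0],
  [0, 0, 0],
  [0, 0, 0],
], twist=[0, 0, 0, 0, 0])

```text
time: 6.13
tool_pos: [630.9, 153.8, 33.0]
tool_rot: [-0.0, 1.0, -0.001, 0.0]
contact_force: [-2.7, -0.4, 5.0]
opening: 41.7
grip_force: 32.2
```

Contact felt on the floor (5 N). Release and lift.

carry_out([
  [0, 0, 0],
  [0, 0, 0],
  [0, 0, 0],
  [0, 0, 0],
  [0, 0, 0],
], twist=[0, 0, 0, 0, 0], claw=-0.4)

```text
time: 6.55
tool_pos: [630.7, 153.6, 32.1]
tool_rot: [0.0, 1.0, -0.001, -0.0]
contact_force: [-0.5, -0.5, 0.8]
opening: 59.8
grip_force: 0.0
```

carry_out([
  [0, 0, -1.5],
  [0, 0, -2.5],
  [0, 0, -3.5],
  [0, 0, -3.5],
  [0, 0, -3.0],
], twist=[0, 0, 0, 0, 0])

```text
time: 6.97
tool_pos: [630.9, 153.7, 174.5]
tool_rot: [-0.0, 1.0, -0.001, 0.0]
contact_force: [0.7, 0.5, 0.9]
opening: 59.8
grip_force: 0.0
```

```bash
python3 look.py ye 40 631 152 60 w4;python3 plan.py 520,-402,170,-17
```

```text
[631.8 153. ] [40.3 56.4] 89.9 z [37.6 39.6 40.8]
t 7.02 at [633.6 154.6 180.9] -0.1
[[-0.75, 3.71, 0.07], [-0.68, 3.73, 0.07], [-0.61, 3.74, 0.07], [-0.54, 3.75, 0.07], [-0.46, 3.76, 0.07]] [np.float64(1.1), np.float64(1.1), np.float64(1.1), np.float64(1.1), np.float64(1.1)]
[[-0.39, 3.77, 0.07], [-0.32, 3.77, 0.07], [-0.25, 3.78, 0.07], [-0.17, 3.78, 0.08], [-0.1, 3.78, 0.07]] [np.float64(1.1), np.float64(1.1), np.float64(1.2), np.float64(1.1), np.float64(1.2)]
[[-0.02, 3.79, 0.08], [0.06, 3.79, 0.07], [0.14, 3.78, 0.08], [0.21, 3.78, 0.07], [0.28, 3.78, 0.08]] [np.float64(1.1), np.float64(1.2), np.float64(1.1), np.float64(1.2), np.float64(1.1)]
```

View pics/w4.png

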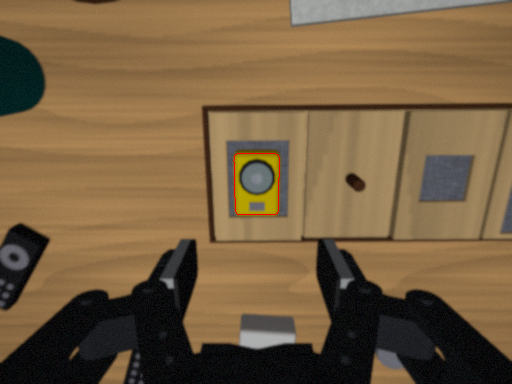

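Lamp sits flat in the recess with its top at z 39.6 mm and the lens up at (257,178). On to the cube.

carry_out([
  [-0.75, 3.7, 0.1],
  [-0.7, 3.7, 0.1],
  [-0.6, 3.7, 0.1],
  [-0.5, 3.8, 0.1],
  [-0.5, 3.8, 0.1],
], twist=[1.1, 1.1, 1.1, 1.1, 1.1], claw=-0.6)

```text
time: 7.43
tool_pos: [592.3, -33.6, 167.1]
tool_rot: [0.0, 0.999, -0.049, 0.0]
contact_force: [0.5, -0.4, -0.6]
opening: 68.3
grip_force: 0.0
```

carry_out([
  [-0.4, 3.8, 0.1],
  [-0.3, 3.8, 0.1],
  [-0.25, 3.8, 0.1],
  [-0.2, 3.8, 0.1],
  [-0.1, 3.8, 0.1],
], twist=[1.1, 1.1, 1.2, 1.1, 1.2])

```text
time: 7.85
tool_pos: [553.9, -220.4, 162.1]
tool_rot: [0.0, 0.995, -0.099, 0.0]
contact_force: [1.0, -0.3, -0.3]
opening: 68.3
grip_force: 0.0
```

carry_out([
  [0, 3.8, 0.1],
  [0.1, 3.8, 0.1],
  [0.1, 3.8, 0.1],
  [0.2, 3.8, 0.1],
  [0.3, 3.6, 0.1],
], twist=[1.1, 1.2, 1.1, 1.2, 1.1])

```text
time: 8.27
tool_pos: [516.4, -405.3, 157.0]
tool_rot: [0.0, 0.989, -0.148, -0.0]
contact_force: [1.1, -0.7, 0.0]
opening: 68.3
grip_force: 0.0
```

carry_out([
  [0, 0, 0],
  [0, 0, 0],
  [0, 0, 0],
  [0, 0, 0],
  [0, 0, 0],
], twist=[0, 0, 0, 0, 0])

```text
time: 8.68
tool_pos: [518.3, -401.4, 157.4]
tool_rot: [-0.0, 0.989, -0.146, 0.0]
contact_force: [-0.4, 0.6, 0.4]
opening: 68.3
grip_force: 0.0
```

```bash
python3 look.py wh 30 520 -402 45 w5;python3 plan.py 520,-402,60,-17 520,-402,20,-17,15
```

```text
[ 522.4 -405.3] [28.6 28.7] 72.3 z [ 28.5  29.9 188. ]
t 8.73 at [ 518.2 -401.6  157.5] -16.8
[[0.06, -0.01, 3.25], [0.06, -0.0, 3.25], [0.06, -0.01, 3.25], [0.0, 0.0, 1.33], [0.0, 0.0, 1.33]] [np.float64(0.1), np.float64(0.0), np.float64(0.1), np.float64(-0.0), np.float64(-0.0)]
[[0.0, 0.0, 1.34], [0, 0, 0], [0, 0, 0], [0, 0, 0], [0, 0, 0]] [np.float64(-0.0), 0, 0, 0, 0]
```

View pics/w5.png

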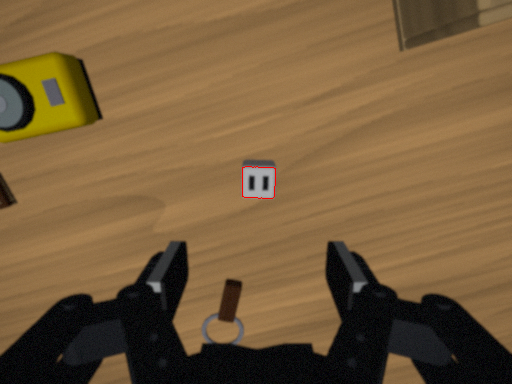

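Cube outlined at (259,182). It is 4 mm ahead of the tool, so correct and descend.

carry_out([
  [0.17, 0.08, 3.2],
  [0.17, 0.08, 3.2],
  [0.17, 0.08, 3.2],
  [0, 0, 1.5],
  [0, 0, 1.3],
], twist=[0.3, 0.3, 0.3, 0, 0])

```text
time: 9.15
tool_pos: [521.4, -405.4, 31.3]
tool_rot: [-0.001, 0.988, -0.155, -0.001]
contact_force: [0.1, -0.1, -0.3]
opening: 68.2
grip_force: 0.0
```

carry_out([
  [0, 0, 1.3],
  [0, 0, 0],
  [0, 0, 0],
  [0, 0, 0],
  [0, 0, 0],
], twist=[0, 0, 0, 0, 0])

```text
time: 9.57
tool_pos: [522.3, -407.5, 21.7]
tool_rot: [0.001, 0.988, -0.155, 0.001]
contact_force: [0.5, -0.4, 1.3]
opening: 68.6
grip_force: 0.0
```

carry_out([
  [0, 0, 0],
  [0, 0, 0],
  [0, 0, 0],
  [0, 0, 0],
  [0, 0, 0],
], twist=[0, 0, 0, 0, 0], claw=1)

```text
time: 9.98
tool_pos: [521.9, -407.1, 20.9]
tool_rot: [0.0, 0.988, -0.155, 0.0]
contact_force: [-0.4, 0.3, 5.0]
opening: 29.3
grip_force: 31.1
```

carry_out([
  [0, 0, 0],
  [0, 0, 0],
  [0, 0, 0],
  [0, 0, 0],
  [0, 0, 0],
], twist=[0, 0, 0, 0, 0])

```text
time: 10.4
tool_pos: [521.9, -407.2, 20.9]
tool_rot: [0.0, 0.988, -0.155, 0.0]
contact_force: [-0.3, 1.2, 5.6]
opening: 29.2
grip_force: 31.1
```

```bash
python3 plan.py 522,-405,110,-17.7 630.5,-28,115,0 630.5,-28,115,0
```

```text
t 10.4 at [ 521.9 -407.2   20.9] -17.9
[[-0.02, -0.07, -2.97], [-0.02, -0.07, -2.97], [-0.01, -0.07, -2.97], [-0.1, -3.56, -0.05], [-0.0, -3.57, -0.04]] [np.float64(-0.1), np.float64(-0.0), np.float64(-0.1), np.float64(-1.6), np.float64(-1.6)]
[[0.1, -3.57, -0.05], [0.2, -3.56, -0.04], [0.3, -3.55, -0.05], [0.39, -3.54, -0.04], [0.49, -3.53, -0.05]] [np.float64(-1.6), np.float64(-1.6), np.float64(-1.6), np.float64(-1.6), np.float64(-1.6)]
[[0.59, -3.52, -0.04], [0.69, -3.5, -0.05], [0.79, -3.48, -0.04], [0.89, -3.46, -0.05], [-0.0, 0.0, 0.0]] [np.float64(-1.6), np.float64(-1.6), np.float64(-1.6), np.float64(-1.7), np.float64(0.0)]
```

carry_out([
  [0, -0.1, -3.0],
  [0, -0.1, -3.0],
  [0, 0, -3.0],
  [-0.1, -3.6, -0.1],
  [0, -3.6, -0.1],
], twist=[0, 0, -0.2, -1.6, -1.6])

```text
time: 10.82
tool_pos: [541.9, -338.7, 114.3]
tool_rot: [0.002, 0.992, -0.128, 0.002]
contact_force: [0.3, 1.0, -1.8]
opening: 29.6
grip_force: 30.4
```

carry_out([
  [0.1, -3.6, 0],
  [0.2, -3.6, 0],
  [0.3, -3.5, 0],
  [0.4, -3.5, 0],
  [0.5, -3.5, 0],
], twist=[-1.6, -1.6, -1.6, -1.6, -1.6])

```text
time: 11.23
tool_pos: [591.5, -163.4, 112.1]
tool_rot: [0.0, 0.998, -0.056, -0.0]
contact_force: [0.4, -0.3, -0.3]
opening: 29.3
grip_force: 30.4
```

carry_out([
  [0.6, -3.5, 0],
  [0.7, -3.5, 0],
  [0.8, -3.5, 0],
  [0.9, -3.5, 0],
  [0, 0, 0],
], twist=[-1.6, -1.6, -1.6, -1.7, 0])

```text
time: 11.65
tool_pos: [633.0, -16.4, 112.1]
tool_rot: [-0.003, 1.0, 0.006, 0.001]
contact_force: [0.2, 2.9, 0.2]
opening: 29.6
grip_force: 30.4
```

carry_out([
  [0, 0, 0],
  [0, 0, 0],
  [0, 0, 0],
  [0, 0, 0],
  [0, 0, 0],
], twist=[0, 0, 0, 0, 0])

```text
time: 12.07
tool_pos: [631.2, -29.1, 112.3]
tool_rot: [0.0, 1.0, -0.001, -0.0]
contact_force: [-0.3, 0.2, -0.3]
opening: 29.1
grip_force: 30.4
```

```bash
python3 look.py gr 14 630 -28 48 w6;python3 look.py gr 14 630 -118 60 w6b;  python3 plan.py 630.5,-28,60,0
```

```text
[548.7 -17.2] [351.7 210.2] 89.8 z [ 12.1 154.9 183.9]
[ 631.6 -118.7] [115.5  51.3] 0.4 z [ 11.5  13.1 179.1]
t 12.17 at [631.3 -28.5 112.4] -0.1
[[-0.04, -0.03, 2.62], [-0.04, -0.02, 2.62], [0, 0, 0], [0, 0, 0], [0, 0, 0]] [np.float64(-0.0), np.float64(-0.1), 0, 0, 0]
```

View pics/w6.png

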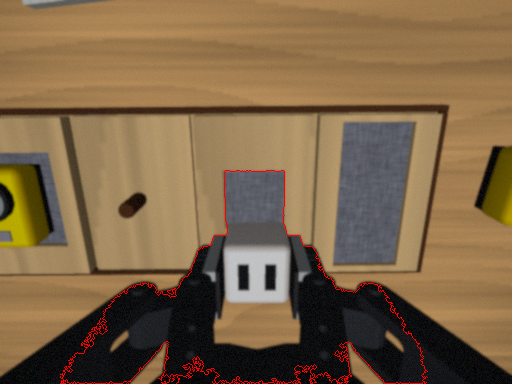

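Cube held over the square recess (gray 225–285, centred on the cube). The long recess measures (631.5,-118.7). Lower.

carry_out([
  [0, 0, 2.2],
  [0, 0, 2.2],
  [0, 0, 1.8],
  [0, 0, 0.9],
  [0, 0, 0.5],
], twist=[0, 0, 0, 0, 0])

```text
time: 12.58
tool_pos: [630.6, -27.8, 34.9]
tool_rot: [-0.0, 1.0, 0.0, -0.001]
contact_force: [-0.0, 0.1, -0.3]
opening: 29.6
grip_force: 30.4
```

carry_out([
  [0, 0, 0.2],
  [0, 0, 0.1],
  [0, 0, 0],
  [0, 0, 0],
  [0, 0, 0],
], twist=[0, 0, 0, 0, 0])

```text
time: 13.0
tool_pos: [631.9, -27.5, 34.2]
tool_rot: [-0.0, 1.0, 0.0, 0.001]
contact_force: [0.2, -0.6, -0.2]
opening: 29.3
grip_force: 30.4
```

carry_out([
  [0, 0, 0.05],
  [0, 0, 0.05],
  [0, 0, 0],
  [0, 0, 0],
  [0, 0, 0],
], twist=[0, 0, 0, 0, 0])

```text
time: 13.42
tool_pos: [631.7, -27.5, 32.9]
tool_rot: [0.0, 1.0, 0.0, 0.0]
contact_force: [-1.7, 0.3, 6.0]
opening: 29.5
grip_force: 31.1
```

Contact. Release to about 52 mm, lift, and plan the move to the remote.

carry_out([
  [0, 0, 0],
  [0, 0, 0],
  [0, 0, 0],
  [0, 0, 0],
  [0, 0, 0],
], twist=[0, 0, 0, 0, 0], claw=-0.2)

```text
time: 13.83
tool_pos: [631.3, -27.4, 32.1]
tool_rot: [-0.0, 1.0, 0.0, -0.0]
contact_force: [-0.4, 0.0, 0.5]
opening: 51.3
grip_force: 0.0
```

carry_out([
  [0, 0, -1.5],
  [0, 0, -2.5],
  [0, 0, -3.5],
  [0, 0, -3.5],
  [0, 0, -3.0],
], twist=[0, 0, 0, 0, 0])

```text
time: 14.25
tool_pos: [631.5, -27.5, 174.4]
tool_rot: [-0.0, 1.0, 0.0, 0.0]
contact_force: [0.9, 0.8, 0.6]
opening: 51.2
grip_force: 0.0
```

```bash
python3 look.py wh 42 631 -28 45 w7;python3 plan.py 527,414,170,146
```

```text
[631.3 -28.4] [29.4 27.7] 90.0 z [ 40.1  41.9 201. ]
t 14.3 at [634.4 -27.4 180.6] 0.0
[[-0.49, -2.01, 0.05], [-0.25, -2.05, 0.05], [-0.02, -2.06, 0.05], [0.22, -2.05, 0.05], [0.46, -2.01, 0.05]] [np.float64(-6.6), np.float64(-6.6), np.float64(-6.6), np.float64(-6.6), np.float64(-6.6)]
[[0.68, -1.95, 0.05], [0.9, -1.86, 0.05], [1.11, -1.74, 0.05], [1.31, -1.6, 0.05], [1.48, -1.44, 0.05]] [np.float64(-6.6), np.float64(-6.6), np.float64(-6.7), np.float64(-6.6), np.float64(-6.7)]
[[1.64, -1.26, 0.05], [1.77, -1.06, 0.05], [1.89, -0.84, 0.05], [1.97, -0.62, 0.05], [2.03, -0.39, 0.05]] [np.float64(-6.6), np.float64(-6.7), np.float64(-6.6), np.float64(-6.7), np.float64(-6.6)]
[[2.06, -0.15, 0.04], [2.06, 0.09, 0.05], [2.04, 0.32, 0.04], [1.99, 0.56, 0.05], [1.91, 0.79, 0.04]] [np.float64(-6.7), np.float64(-6.6), np.float64(-6.7), np.float64(-6.6), np.float64(-6.7)]
[[1.8, 1.0, 0.05], [1.68, 1.2, 0.04], [0, 0, 0], [0, 0, 0], [0, 0, 0]] [np.float64(-6.6), np.float64(-6.7), 0, 0, 0]
```

Cube seated: top z 41.9 mm, centred at (631.3,-28.4). Next the remote.

carry_out([
  [-0.5, -2.0, 0.1],
  [-0.3, -2.0, 0.1],
  [0, -2.1, 0.1],
  [0.2, -2.1, 0.1],
  [0.5, -2.0, 0.1],
], twist=[-6.6, -6.6, -6.6, -6.6, -6.6], claw=-0.6)

```text
time: 14.72
tool_pos: [606.1, 73.9, 167.1]
tool_rot: [-0.0, 0.958, 0.287, -0.0]
contact_force: [1.7, -1.4, -0.0]
opening: 68.1
grip_force: 0.0
```

carry_out([
  [0.7, -2.0, 0.1],
  [0.9, -1.9, 0.1],
  [1.1, -1.7, 0.1],
  [1.3, -1.6, 0.1],
  [1.5, -1.4, 0.1],
], twist=[-6.6, -6.6, -6.7, -6.6, -6.7])

```text
time: 15.13
tool_pos: [581.9, 174.6, 162.0]
tool_rot: [0.0, 0.836, 0.549, -0.0]
contact_force: [-0.5, -0.2, -0.4]
opening: 68.7
grip_force: 0.0
```

carry_out([
  [1.6, -1.3, 0],
  [1.8, -1.1, 0],
  [1.9, -0.8, 0],
  [2.0, -0.6, 0],
  [2.0, -0.4, 0],
], twist=[-6.6, -6.7, -6.6, -6.7, -6.6])

```text
time: 15.55
tool_pos: [557.4, 275.2, 162.0]
tool_rot: [-0.0, 0.644, 0.765, -0.0]
contact_force: [-0.0, 0.1, 0.3]
opening: 68.5
grip_force: 0.0
```

carry_out([
  [2.1, -0.2, 0],
  [2.1, 0.1, 0],
  [2.0, 0.3, 0],
  [2.0, 0.6, 0],
  [1.9, 0.8, 0],
], twist=[-6.7, -6.6, -6.7, -6.6, -6.7])

```text
time: 15.97
tool_pos: [532.9, 376.0, 162.0]
tool_rot: [-0.0, 0.398, 0.917, -0.0]
contact_force: [0.5, 0.2, -0.3]
opening: 68.2
grip_force: 0.0
```

carry_out([
  [1.8, 1.0, 0],
  [1.7, 1.2, 0],
  [0, 0, 0],
  [0, 0, 0],
  [0, 0, 0],
], twist=[-6.6, -6.7, 0, 0, 0])

```text
time: 16.38
tool_pos: [523.5, 414.7, 161.8]
tool_rot: [0.0, 0.293, 0.956, -0.001]
contact_force: [-0.1, -0.1, -0.4]
opening: 68.3
grip_force: 0.0
```

```bash
sed -i "s/'bl':V<75/'bl':(V<75)\&(P[...,2]<h+8)/;s/'wh':(S<60)&(V>120)/'wh':(S<60)\&(V>120)\&(P[...,2]<h+8)/" look.py; python3 look.py bl 18 527 414 70 w8;python3 plan.py 527,414,60,146
```

```text
[529.4 417.2] [33.7 97.9] 55.2 z [16.6 17.9 19.1]
t 16.43 at [523.8 414.2 161.9] 145.9
[[-0.09, 0.05, 3.4], [-0.09, 0.06, 3.4], [-0.09, 0.05, 3.39], [0, 0, 0], [0, 0, 0]] [np.float64(-0.0), np.float64(-0.1), np.float64(-0.0), 0, 0]
```

View pics/w8.png

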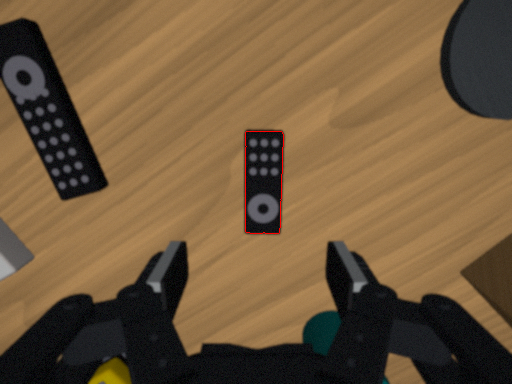

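Short remote outlined at (263,181), with the long one well clear to the left. Descend and grip across its width.

carry_out([
  [-0.1, 0.18, 3.2],
  [-0.1, 0.18, 3.2],
  [-0.1, 0.2, 3.2],
  [0, 0, 1.8],
  [0, 0, 1.4],
], twist=[0.3, 0.2, 0.2, 0, 0])

```text
time: 16.85
tool_pos: [529.2, 416.0, 31.8]
tool_rot: [-0.0, 0.299, 0.954, -0.002]
contact_force: [-0.1, -0.3, -0.5]
opening: 68.8
grip_force: 0.0
```

carry_out([
  [0, 0, 1.4],
  [0, 0, 0],
  [0, 0, 0],
  [0, 0, 0],
  [0, 0, 0],
], twist=[0, 0, 0, 0, 0])

```text
time: 17.27
tool_pos: [529.4, 419.1, 21.9]
tool_rot: [0.001, 0.298, 0.955, 0.001]
contact_force: [0.2, -1.1, -0.1]
opening: 68.2
grip_force: 0.0
```

carry_out([
  [0, 0, 0],
  [0, 0, 0],
  [0, 0, 0],
  [0, 0, 0],
  [0, 0, 0],
], twist=[0, 0, 0, 0, 0], claw=1)

```text
time: 17.68
tool_pos: [529.2, 418.7, 21.1]
tool_rot: [0.0, 0.298, 0.955, 0.0]
contact_force: [-0.6, -1.0, 5.8]
opening: 35.3
grip_force: 31.1
```

carry_out([
  [0, 0, 0],
  [0, 0, 0],
  [0, 0, 0],
  [0, 0, 0],
  [0, 0, 0],
], twist=[0, 0, 0, 0, 0])

```text
time: 18.1
tool_pos: [529.2, 418.7, 21.2]
tool_rot: [0.0, 0.298, 0.955, 0.0]
contact_force: [-0.1, -0.4, 5.8]
opening: 34.8
grip_force: 31.1
```

```bash
python3 plan.py 529,417,130,145.2 631.5,-118.5,135,180 631.5,-118.5,135,180
```

```text
t 18.1 at [529.2 418.7  21.2] 145.3
[[-0.03, -0.05, -3.63], [-0.03, -0.05, -3.63], [-0.02, -0.05, -3.62], [-2.6, -2.54, -0.03], [-2.49, -2.64, -0.03]] [np.float64(0.0), np.float64(0.1), np.float64(0.0), np.float64(-2.3), np.float64(-2.3)]
[[-2.39, -2.74, -0.03], [-2.27, -2.84, -0.03], [-2.16, -2.93, -0.03], [-2.04, -3.01, -0.04], [-1.92, -3.09, -0.03]] [np.float64(-2.3), np.float64(-2.3), np.float64(-2.3), np.float64(-2.3), np.float64(-2.3)]
[[-1.79, -3.16, -0.04], [-1.66, -3.23, -0.03], [-1.53, -3.3, -0.04], [-1.4, -3.36, -0.03], [-1.26, -3.41, -0.04]] [np.float64(-2.3), np.float64(-2.3), np.float64(-2.3), np.float64(-2.4), np.float64(-2.3)]
[[-1.12, -3.46, -0.03], [-0.97, -3.5, -0.04], [-0.82, -3.54, -0.03], [-0.01, 0.0, -0.0], [0, 0, 0]] [np.float64(-2.4), np.float64(-2.3), np.float64(-2.4), np.float64(0.0), 0]
```

carry_out([
  [0, 0, -3.6],
  [0, 0, -3.6],
  [-0.1, -0.15, -3.6],
  [-2.6, -2.5, -0.1],
  [-2.5, -2.6, -0.1],
], twist=[0, 0, 0, -2.3, -2.3])

```text
time: 18.52
tool_pos: [542.6, 348.9, 133.2]
tool_rot: [0.001, 0.256, 0.967, 0.003]
contact_force: [1.6, -1.6, -0.4]
opening: 34.8
grip_force: 30.4
```

carry_out([
  [-2.4, -2.7, 0],
  [-2.3, -2.8, 0],
  [-2.2, -2.9, 0],
  [-2.0, -3.0, 0],
  [-1.9, -3.1, 0],
], twist=[-2.3, -2.3, -2.3, -2.3, -2.3])

```text
time: 18.93
tool_pos: [578.3, 166.3, 130.2]
tool_rot: [-0.0, 0.16, 0.987, -0.0]
contact_force: [0.3, 1.0, 0.4]
opening: 35.2
grip_force: 30.4
```

carry_out([
  [-1.8, -3.2, 0],
  [-1.7, -3.2, 0],
  [-1.5, -3.3, 0],
  [-1.4, -3.4, 0],
  [-1.3, -3.4, 0],
], twist=[-2.3, -2.3, -2.3, -2.4, -2.3])

```text
time: 19.35
tool_pos: [613.2, -12.9, 130.1]
tool_rot: [-0.0, 0.06, 0.998, -0.0]
contact_force: [1.3, 0.4, -0.9]
opening: 35.0
grip_force: 30.4
```

carry_out([
  [-1.1, -3.5, 0],
  [-1.0, -3.5, 0],
  [-0.8, -3.5, 0],
  [0, 0, 0],
  [0, 0, 0],
], twist=[-2.4, -2.3, -2.4, 0, 0])

```text
time: 19.77
tool_pos: [633.5, -121.4, 129.2]
tool_rot: [-0.001, 0.002, 1.0, -0.0]
contact_force: [0.6, 0.6, -1.0]
opening: 35.3
grip_force: 30.4
```

carry_out([
  [0, 0, 0],
  [0, 0, 0],
  [0, 0, 0],
  [0, 0, 0],
  [0, 0, 0],
], twist=[0, 0, 0, 0, 0])

```text
time: 20.18
tool_pos: [633.9, -116.9, 130.5]
tool_rot: [0.0, -0.002, 1.0, -0.0]
contact_force: [-0.1, 0.1, -0.7]
opening: 35.4
grip_force: 30.4
```

```bash
python3 look.py bl 133 631 -118 75 w9;python3 plan.py 631.5,-118.7,60,180
```

```text
[ 618.7 -115.7] [66.9 36.5] 0.0 z [127.1 127.5 136.1]
t 20.23 at [ 633.9 -117.1  130.5] -179.8
[[0.12, -0.08, 3.52], [0.12, -0.08, 3.53], [0, 0, 0], [0, 0, 0], [0, 0, 0]] [np.float64(0.1), np.float64(0.1), 0, 0, 0]
```

View pics/w9.png

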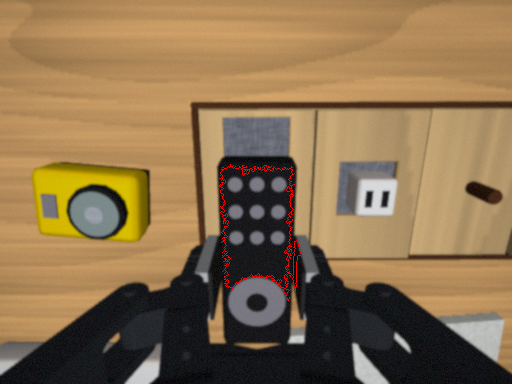

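Remote held level over the long recess (gray visible at 223–290, 118–157); shift about 2 mm in x and lower.

carry_out([
  [0.12, -0.08, 2.4],
  [0.12, -0.08, 2.4],
  [0, 0, 2.2],
  [0, 0, 1.4],
  [0, 0, 0.8],
], twist=[0, 0, 0, 0, 0])

```text
time: 20.65
tool_pos: [630.6, -119.4, 36.4]
tool_rot: [-0.001, -0.001, 1.0, 0.0]
contact_force: [-0.4, 0.0, -0.4]
opening: 35.4
grip_force: 30.4
```

carry_out([
  [0, 0, 0.3],
  [0, 0, 0.1],
  [0, 0, 0],
  [0, 0, 0],
  [0, 0, 0],
], twist=[0, 0, 0, 0, 0])

```text
time: 21.07
tool_pos: [632.0, -119.4, 35.3]
tool_rot: [0.001, -0.001, 1.0, -0.0]
contact_force: [0.1, 0.4, -0.5]
opening: 35.1
grip_force: 30.4
```

carry_out([
  [0, 0, 0.05],
  [0, 0, 0.05],
  [0, 0, 0],
  [0, 0, 0],
  [0, 0, 0],
], twist=[0, 0, 0, 0, 0])

```text
time: 21.48
tool_pos: [631.4, -119.5, 33.3]
tool_rot: [0.0, -0.001, 1.0, 0.0]
contact_force: [0.2, -0.1, -0.4]
opening: 34.9
grip_force: 30.4
```

carry_out([
  [0, 0, 0.05],
  [0, 0, 0.03],
  [0, 0, 0],
  [0, 0, 0],
  [0, 0, 0],
], twist=[0, 0, 0, 0, 0])

```text
time: 21.9
tool_pos: [631.5, -119.5, 33.1]
tool_rot: [0.0, -0.001, 1.0, -0.0]
contact_force: [-3.0, -0.6, 4.6]
opening: 35.2
grip_force: 31.0
```

carry_out([
  [0, 0, 0],
  [0, 0, 0],
  [0, 0, 0],
  [0, 0, 0],
  [0, 0, 0],
], twist=[0, 0, 0, 0, 0], claw=-0.3)

```text
time: 22.32
tool_pos: [631.4, -119.4, 32.4]
tool_rot: [-0.0, -0.001, 1.0, 0.0]
contact_force: [0.7, -0.3, -0.2]
opening: 55.4
grip_force: 0.0
```

carry_out([
  [0, 0, -1.5],
  [0, 0, -2.5],
  [0, 0, -3.5],
  [0, 0, -3.5],
  [0, 0, -3.0],
], twist=[0, 0, 0, 0, 0])

```text
time: 22.73
tool_pos: [631.6, -118.8, 175.9]
tool_rot: [0.001, -0.002, 1.0, 0.0]
contact_force: [0.6, 0.8, -0.2]
opening: 55.4
grip_force: 0.0
```

```bash
python3 look.py bl 30 631 -118 75 w10;python3 plan.py 400,-330,160,150.5
```

```text
[ 632.  -120.6] [98.7 35.6] 0.1 z [28.  29.7 30.9]
t 22.78 at [ 634.1 -117.9  182. ] -179.8
[[2.61, -2.35, 0.24], [2.47, -2.49, 0.25], [2.32, -2.63, 0.24], [2.16, -2.76, 0.25], [2.0, -2.88, 0.24]] [np.float64(3.3), np.float64(3.3), np.float64(3.3), np.float64(3.3), np.float64(3.3)]
[[1.83, -3.0, 0.25], [1.66, -3.09, 0.24], [1.48, -3.19, 0.25], [1.29, -3.26, 0.24], [0, 0, 0]] [np.float64(3.3), np.float64(3.3), np.float64(3.3), np.float64(3.3), 0]
```

Remote seated: z 29.7 mm, centred at (632,-120.6). Now the keys.

carry_out([
  [2.6, -2.3, 0.2],
  [2.5, -2.5, 0.2],
  [2.3, -2.6, 0.2],
  [2.2, -2.8, 0.2],
  [2.0, -2.9, 0.2],
], twist=[3.3, 3.3, 3.3, 3.3, 3.3])

```text
time: 23.2
tool_pos: [499.6, -237.6, 163.2]
tool_rot: [0.0, 0.144, 0.99, -0.0]
contact_force: [0.7, -1.2, -0.3]
opening: 55.3
grip_force: 0.0
```

carry_out([
  [1.8, -3.0, 0.2],
  [1.7, -3.1, 0.2],
  [1.5, -3.2, 0.2],
  [1.3, -3.3, 0.2],
  [0, 0, 0],
], twist=[3.3, 3.3, 3.3, 3.3, 0])

```text
time: 23.62
tool_pos: [389.7, -337.1, 153.8]
tool_rot: [-0.003, 0.261, 0.965, -0.002]
contact_force: [0.1, -0.7, -1.1]
opening: 55.5
grip_force: 0.0
```

carry_out([
  [0, 0, 0],
  [0, 0, 0],
  [0, 0, 0],
  [0, 0, 0],
  [0, 0, 0],
], twist=[0, 0, 0, 0, 0])

```text
time: 24.03
tool_pos: [397.2, -330.5, 154.7]
tool_rot: [0.0, 0.254, 0.967, 0.0]
contact_force: [-1.0, 0.2, 0.7]
opening: 55.7
grip_force: 0.0
```

```bash
python3 look.py bl 14 400 -331 40 w11;python3 plan.py 400,-330,60,150.5
```

```text
[ 398.  -335.1] [15.8 44.6] 60.6 z [12.7 13.9 15. ]
t 24.08 at [ 397.  -330.7  154.6] 150.5
[[-0.08, 0.07, 3.15], [-0.07, 0.07, 3.16], [-0.08, 0.07, 3.15], [0, 0, 0], [0, 0, 0]] [np.float64(0.0), np.float64(0.0), np.float64(0.0), 0, 0]
```

View pics/w11.png

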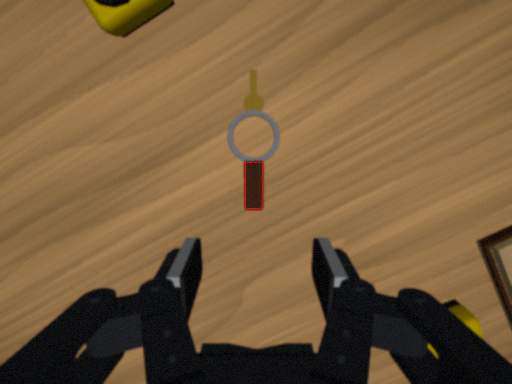

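Fob outlined at (254,186), with the ring at (254,136). Grip at 42 mm from the ring centre.

carry_out([
  [-0.05, -0.1, 3.2],
  [-0.05, -0.1, 3.2],
  [0, -0.13, 3.2],
  [0, 0, 1.7],
  [0, 0, 1.3],
], twist=[0, 0, 0, 0, 0])

```text
time: 24.5
tool_pos: [394.9, -334.0, 26.4]
tool_rot: [-0.001, 0.255, 0.967, 0.001]
contact_force: [-0.2, -0.0, -0.9]
opening: 55.8
grip_force: 0.0
```

carry_out([
  [0, 0, 1.2],
  [0, 0, 0],
  [0, 0, 0],
  [0, 0, 0],
  [0, 0, 0],
], twist=[0, 0, 0, 0, 0])

```text
time: 24.92
tool_pos: [396.0, -335.0, 17.3]
tool_rot: [0.001, 0.255, 0.967, -0.0]
contact_force: [0.3, 0.3, 0.9]
opening: 55.3
grip_force: 0.0
```

carry_out([
  [0, 0, 0],
  [0, 0, 0],
  [0, 0, 0],
  [0, 0, 0],
  [0, 0, 0],
], twist=[0, 0, 0, 0, 0], claw=1, force=35)

```text
time: 25.33
tool_pos: [395.6, -335.1, 17.0]
tool_rot: [0.0, 0.255, 0.967, -0.0]
contact_force: [-0.2, 0.3, 5.4]
opening: 17.1
grip_force: 34.9
```

carry_out([
  [0, 0, 0],
  [0, 0, 0],
  [0, 0, 0],
  [0, 0, 0],
  [0, 0, 0],
], twist=[0, 0, 0, 0, 0])

```text
time: 25.75
tool_pos: [395.6, -335.1, 17.0]
tool_rot: [0.0, 0.255, 0.967, -0.0]
contact_force: [-0.0, 0.6, 5.7]
opening: 16.9
grip_force: 34.9
```

```bash
python3 plan.py 396,-334,150,150.5 674,62.5,140,180 674,62.5,140,180
```

```text
t 25.75 at [ 395.6 -335.1   17. ] 150.4
[[0.01, 0.03, -3.32], [0.0, 0.03, -3.33], [0.01, 0.03, -3.32], [0.0, 0.02, -3.33], [-0.36, 3.71, 0.08]] [np.float64(-0.0), np.float64(-0.0), np.float64(-0.0), np.float64(-0.1), np.float64(-2.3)]
[[-0.51, 3.69, 0.08], [-0.66, 3.67, 0.08], [-0.8, 3.64, 0.08], [-0.95, 3.6, 0.08], [-1.09, 3.56, 0.08]] [np.float64(-2.3), np.float64(-2.3), np.float64(-2.3), np.float64(-2.3), np.float64(-2.2)]
[[-1.23, 3.52, 0.07], [-1.37, 3.46, 0.08], [-1.5, 3.41, 0.07], [-1.64, 3.35, 0.08], [-1.76, 3.28, 0.07]] [np.float64(-2.3), np.float64(-2.2), np.float64(-2.3), np.float64(-2.2), np.float64(-2.3)]
[[-1.89, 3.21, 0.08], [-2.02, 3.13, 0.07], [0.0, -0.0, 0.0], [0, 0, 0], [0, 0, 0]] [np.float64(-2.2), np.float64(-2.3), np.float64(0.0), 0, 0]
```

carry_out([
  [0, 0, -3.3],
  [0, 0, -3.3],
  [0, 0, -3.3],
  [0, 0, -3.3],
  [-0.4, 3.7, 0],
], twist=[0, 0, 0, 0, -2.3])

```text
time: 26.17
tool_pos: [414.9, -312.4, 152.6]
tool_rot: [0.002, 0.242, 0.97, -0.003]
contact_force: [1.7, -1.1, -2.3]
opening: 17.1
grip_force: 34.5
```

carry_out([
  [-0.5, 3.7, 0],
  [-0.7, 3.7, 0],
  [-0.8, 3.6, 0],
  [-0.9, 3.6, 0],
  [-1.1, 3.6, 0],
], twist=[-2.3, -2.3, -2.3, -2.3, -2.2])

```text
time: 26.58
tool_pos: [524.8, -150.7, 148.4]
tool_rot: [-0.0, 0.137, 0.991, -0.0]
contact_force: [0.5, -1.4, -1.0]
opening: 17.1
grip_force: 34.5
```

carry_out([
  [-1.2, 3.5, 0],
  [-1.4, 3.5, 0],
  [-1.5, 3.4, 0],
  [-1.6, 3.3, 0],
  [-1.8, 3.3, 0],
], twist=[-2.3, -2.2, -2.3, -2.2, -2.3])

```text
time: 27.0
tool_pos: [632.0, 1.5, 148.2]
tool_rot: [-0.0, 0.039, 0.999, -0.0]
contact_force: [0.8, -0.1, -0.6]
opening: 17.1
grip_force: 34.5
```

carry_out([
  [-1.9, 3.2, 0],
  [-2.0, 3.1, 0],
  [0, 0, 0],
  [0, 0, 0],
  [0, 0, 0],
], twist=[-2.2, -2.3, 0, 0, 0])

```text
time: 27.42
tool_pos: [673.9, 60.5, 147.9]
tool_rot: [-0.001, 0.001, 1.0, -0.0]
contact_force: [-0.6, -0.8, -0.3]
opening: 17.1
grip_force: 34.4
```

carry_out([
  [0, 0, 0],
  [0, 0, 0],
  [0, 0, 0],
  [0, 0, 0],
  [0, 0, 0],
], twist=[0, 0, 0, 0, 0])

```text
time: 27.83
tool_pos: [674.2, 60.0, 148.6]
tool_rot: [0.0, 0.001, 1.0, -0.0]
contact_force: [0.2, 0.1, -0.2]
opening: 17.2
grip_force: 34.4
```

Run:
```python
from h import *
im,d,c=grab('wrist');cv2.imwrite('pics/w12.png',im[...,::-1]);np.savez('w12.npz',im=im,d=d,f=c[0],cx=c[1],cy=c[2],M=c[3])
print(tool()[:3,3].round(1),c[3][:3,3].round(1))
```

```text
[674.2  60.1 148.6] [597.9  59.3 277.1]
```

View pics/w12.png

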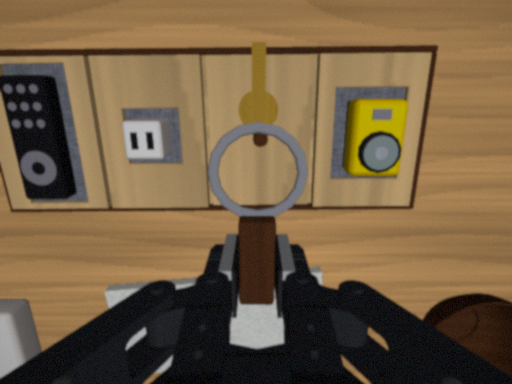

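Key ring hangs level, centred near (258,170), with the post visible at (261,138). Everything else is seated. Computing the offset.

Run:
```python
from h import *
z=np.load('w12.npz');im=z['im'];d=z['d'];c=(float(z['f']),float(z['cx']),float(z['cy']),z['M']);P=cloud(c,d)
hsv=cv2.cvtColor(im,cv2.COLOR_RGB2HSV).astype(int)
v,u=np.mgrid[:384,:512]
m=(P[...,2]>118)&(P[...,2]<150)&(hsv[...,1]<70)&(v>115)&(v<222)&(u>200)&(u<315)
q=P[m];print('ring z',np.percentile(q[:,2],[5,50,95]).round(1),'n',m.sum())
pts=np.c_[u[m],v[m]].astype(np.float32)
h=cv2.convexHull(pts)[:,0];w=ray(c,h,np.median(q[:,2]))[:,:2].astype(np.float32);print(cv2.minEnclosingCircle(w),cv2.fitEllipse(w))
for s in ('near','far'):
    mm=m&((v<150) if s=='near' else (v>195));print(s,np.median(P[mm],0).round(1))
mk=(hsv[...,2]<110)&(np.hypot(u-261,v-138)<14)&(P[...,2]<60);print('post',u[mk].min(),u[mk].max(),v[mk].min(),v[mk].max(),np.median(P[mk],0).round(1))
print(ray(c,[[261,140]],40),ray(c,[[261,140]],12))
```

```text
ring z [134.3 135.9 137.1] n 2810
((633.3623657226562, 59.31157684326172), 23.66452980041504) ((633.271728515625, 59.39521408081055), (46.871089935302734, 47.08662796020508), 125.1279296875)
near [615.   59.4 135.9]
far [651.1  59.7 135.9]
post 253 267 133 146 [630.6  61.6  39.8]
[[631.27257377  62.42036905  40.        ]] [[635.21000283  62.78629429  12.        ]]
```

Ring is level at (633.3,59.4); post at about (631.5,61.6). Shift by -3.8 and +2.2 mm, then lower in stages.

carry_out([
  [0.2, 0.1, 2.5],
  [0.18, 0.12, 2.5],
  [0, 0, 2.0],
  [0, 0, 0.8],
  [0, 0, 0],
], twist=[0, 0, 0, 0, 0])

```text
time: 28.3
tool_pos: [669.4, 62.2, 68.5]
tool_rot: [-0.002, 0.001, 1.0, -0.0]
contact_force: [-0.7, 0.3, 0.1]
opening: 16.8
grip_force: 34.5
```

carry_out([
  [0, 0, 0.8],
  [0, 0, 0.8],
  [0, 0, 0.8],
  [0, 0, 0.8],
  [0, 0, 0],
], twist=[0, 0, 0, 0, 0])

```text
time: 28.72
tool_pos: [669.8, 62.4, 36.8]
tool_rot: [-0.001, 0.001, 1.0, -0.0]
contact_force: [-0.5, -0.9, -0.7]
opening: 16.8
grip_force: 34.5
```

carry_out([
  [0, 0, 0.4],
  [0, 0, 0.2],
  [0, 0, 0],
  [0, 0, 0],
  [0, 0, 0],
], twist=[0, 0, 0, 0, 0])

```text
time: 29.13
tool_pos: [670.7, 63.0, 32.8]
tool_rot: [0.0, 0.001, 1.0, 0.0]
contact_force: [0.2, 0.3, 0.1]
opening: 17.0
grip_force: 34.5
```

carry_out([
  [0, 0, 0.15],
  [0, 0, 0.1],
  [0, 0, 0],
  [0, 0, 0],
  [0, 0, 0],
], twist=[0, 0, 0, 0, 0])

```text
time: 29.55
tool_pos: [670.5, 63.0, 30.0]
tool_rot: [0.0, 0.001, 1.0, 0.0]
contact_force: [-1.4, 0.9, -1.1]
opening: 16.9
grip_force: 34.5
```

carry_out([
  [0, 0, 0.05],
  [0, 0, 0.03],
  [0, 0, 0],
  [0, 0, 0],
  [0, 0, 0],
], twist=[0, 0, 0, 0, 0])

```text
time: 29.97
tool_pos: [670.4, 62.9, 29.2]
tool_rot: [-0.0, 0.001, 1.0, -0.0]
contact_force: [-0.3, -0.0, -0.4]
opening: 17.1
grip_force: 34.5
```

carry_out([
  [0, 0, 0.04],
  [0, 0, 0.03],
  [0, 0, 0],
  [0, 0, 0],
  [0, 0, 0],
], twist=[0, 0, 0, 0, 0])

```text
time: 30.38
tool_pos: [670.5, 63.0, 29.1]
tool_rot: [0.0, 0.001, 1.0, -0.0]
contact_force: [-2.0, -0.9, 4.6]
opening: 17.1
grip_force: 35.1
```

Contact. Release, lift, back away, and check.

carry_out([
  [0, 0, 0],
  [0, 0, 0],
  [0, 0, 0],
  [0, 0, 0],
  [0, 0, 0],
], twist=[0, 0, 0, 0, 0], claw=0.1)

```text
time: 30.8
tool_pos: [670.4, 62.9, 28.3]
tool_rot: [-0.0, 0.001, 1.0, 0.0]
contact_force: [-0.0, -0.3, -0.1]
opening: 38.7
grip_force: 0.0
```

carry_out([
  [0, 0, -1.5],
  [0, 0, -2.5],
  [0, 0, -3.5],
  [0, 0, -3.5],
  [0, 0, -3.5],
], twist=[0, 0, 0, 0, 0])

```text
time: 31.22
tool_pos: [670.1, 63.3, 176.1]
tool_rot: [-0.0, 0.0, 1.0, 0.0]
contact_force: [0.9, 0.7, -0.1]
opening: 38.8
grip_force: 0.0
```

carry_out([
  [1, 0, -2],
  [1, 0, -1],
  [0, 0, 0],
  [0, 0, 0],
  [0, 0, 0],
], twist=[0, 0, 0, 0, 0])

```text
time: 31.63
tool_pos: [650.1, 62.1, 202.0]
tool_rot: [-0.001, 0.001, 1.0, -0.001]
contact_force: [0.8, -0.1, 0.3]
opening: 38.9
grip_force: 0.0
```

Run:
```python
from h import *
im,d,c=grab('wrist');cv2.imwrite('pics/w13.png',im[...,::-1]);P=cloud(c,d)
hsv=cv2.cvtColor(im,cv2.COLOR_RGB2HSV).astype(int);x,y,z=P[...,0],P[...,1],P[...,2]
r=np.hypot(x-630,y-62)
fob=(np.abs(y-63)<6)&(x>658)&(x<690)&(z<60);print('fob z',np.percentile(z[fob],[5,50,95]).round(1))
ring=(r>12)&(r<32)&(hsv[...,1]<60)&(z<60);print('ring z',np.percentile(z[ring],[5,50,95]).round(1),ring.sum())
```

```text
fob z [24.8 25.9 27. ]
ring z [13.9 16.4 17.9] 624
```

View pics/w13.png

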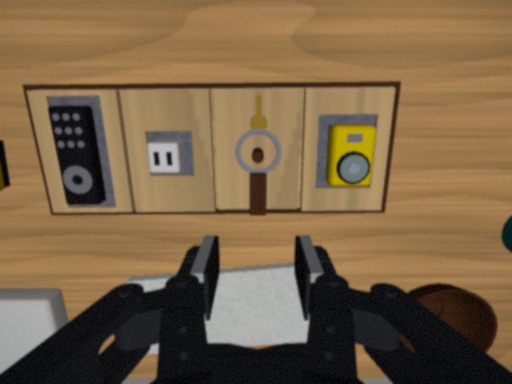

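The picture shows all four placed and flat. The ring lies around the post at (258,152) with its top at z about 17 mm, and the fob top is at 26 mm. Handing in.

```bash
python3 -c "
from rig import manip
print(manip.hand_in())"
```

```text
the job is handed in; nothing more can be done
None
```

The caddy is loaded and handed in at about 32 s: headlamp, cube and short remote lie flat in their recesses, the key ring lies around the post, and I never touched the long remote or large charger.

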